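# Square a well plate in its base and cam it tight

## Task

The white well plate lies loose on the dark grey plate base. Push it along the base into the corner of the two metal stop bars, flush against both, and then swing the cam clamp's handle fully shut so that the plate is locked there. Only push with the fingertips: the plate must never be lifted off the base, and the things around it stay where they are.

Things in the scene. Friction and masses are not known exactly. Their poses are not given: they have to be found in the camera images.
- plate_base: Fixed dark grey metal deck 220 (x) x 280 (y) mm, flat top 10 mm above the desk, with two bare aluminium stop bars 12 mm wide, 10 mm high. Origin: under the deck's centre at desk height; x to the rear stop, y to the left stop, z up. Rear stop: inner face at x = +96 mm, from y = +9 to +115. Left stop: inner face at y = +126 mm, from x = -102 to +90.
- plate: White 96-well plate, solid block 85 (x) x 128 (y) x 14 mm high, 45 to 90 g, loose, flat on the deck. Origin: centre of its underside; axes nearly parallel to the base's (turned up to 15 degrees). Starts forward and right of its place. Home, long side on the rear stop, left end on the left stop: centre at about x = +53, y = +62 mm in the base's frame.
- plate_corner (a point): The plate's rear left corner (its +x +y corner) at its underside; this goes into the corner of the stops.
- base_corner (a point): Where the inner faces of the two stop bars meet, on the deck's top; axes as the base's.
- cam_clamp (a joint): Clamp: eccentric disc (radius 16 mm, 6 mm off its upright pivot) with a flat handle; rad. In the base's frame the handle points at angle pi + value: 0 = shut (end stop), along -x beside the plate's right end; 1.57 = open, along -y, away from the plate; limit 2.0. Stays where left. Above 1.3 the plate has 4 mm of play; near 0 the disc squeezes its right end, 3 to 7 N at the grip.
- clamp_pivot (a point): The clamp's pivot axis at the deck's top (base frame x = +63, y = -23.3 mm).
- clamp_grip (a point): Middle of the black upright grip at the handle's end, 75 mm from the pivot: a round post of 17 mm diameter, from 13 to 41 mm above the deck; this point is 27 mm above the deck. The flat handle between pivot and grip is 13 mm wide, 13 to 19 mm above the deck.
- tip_box: Bystander: tip box 90 x 120 x 67 mm to the left of the base; origin at the centre of its underside.
- pipette: Bystander: pipette lying on the desk to the right of the base, 237 mm long, 29 mm high.
- buffer_bottle: Bystander: bottle 56 mm in diameter, 103 mm high, behind the base.
- vial_tray: Bystander: small rack 60 x 108 x 26 mm with three upright vials, behind the base.
There are look-alikes about, which are no part of the job. There is more than one size of the plate; the job needs the larger.

How it is judged:
By the outcome, as a careful person would: the job done as asked, in the order asked, and still so for the second after the job is handed in, with the robot touching nothing.
It also fails if it takes over 61 s, if anything falls off the work surface, if the arm or the gripper's body presses on something with over 40 N, if the wrist force passes 120 N, or if a joint passes its speed limit or range.

## Robot

A 6-joint arm with a two-finger parallel gripper is mounted at the origin on a cart in front of the work surface, level with it; the furniture and walls round the work are solid. World frame = base frame: x ahead of the robot, y to its left, z up, the work surface at z = 0. Lengths are in m, angles in rad, forces in N, time in s.
With the tool pointing down it reaches from about 0.375 to 0.925 m from the base axis. Payload 5.7 kg.
Tool frame: the origin (TCP) lies at the very end of the fingers, on their centre line; the grasp point (between the pads) lies 19 mm behind it (r.pinch_z is the distance from the TCP to the grasp point, in m); z points along the fingers, y is the direction in which the jaws open and shut (so a half turn about z gives the same grasp; the last joint's range is limited). The gripper opens to 88 mm and grips with 3 to 60 N. Pads are 20 mm wide; open, the fingers measure 115 mm over their backs; the gripper's body (75 mm by 178 mm) begins 61 mm behind the grasp point.
Start: joints at [-1.327, 0.359, 1.51, -0, 1.272, -0.115], TCP at [0.211, -0.562, 0.223] pointing down, gripper open.
Joint ranges: [-2.97, 2.97], [-1.01, 2.36], [0.21, 2.38], [-0.96, 4.11], [0.2, 2.71], [-2.98, 2.98]. Speed limits (rad/s): [2.39, 2.39, 3.14, 3.14, 3.14, 3.14].

## Interface

Orientations are given as a unit quaternion [w, x, y, z].
In Python, from cell import state, cams, r gives the robot as it stands.
- The arm moves only by the tool play_rows, never from a script. Its arguments are lists of equal length, an entry for each row: "claw": the closure, from 0 (fully open) to 1 (shut); "dp": the shift along the tool's x, y, z each as a share of 0.2 m, from -1 to 1, a list of three; "turn": the turn about the tool's z as a share of 45 degrees, from -1 to 1. A call has 1 to 12 rows; each row is the pose to reach, as a shift and turn from the pose commanded when the call began, along the tool's axes at that moment; what a row does not reach only later rows make up. A row lasts 1/12 s, in which the tool goes at most 41.7 mm and 7.16 degrees, less where a joint would pass 70% of its speed; a pose out of reach is approached as far as the arm can. A call with a number of a shift or a turn outside -1 to 1 is refused whole. A call with a gripper value outside its range is refused whole. The fingers move at their own pace and stop on an object; "squeeze" is the grip in N (left out, the last holds). Time passes only in rows, so rows that repeat a pose let the fingers close. It gives the time, the measured TCP pose, the force and the opening at its end, in the units of the state.
- state(): the state, without advancing time (a new reading comes with each control period).
- cams.camera(name): name is "side" or "top" or "wrist"; returns the picture (400x640x3 uint8, red, green, blue); there is no depth.
- cams.camera_info(name): a dict with "intrinsics" (3x3 intrinsics, pixels), "origin" and "orientation" of the camera in the world; the wrist camera has in their place "T_tool_cam" (4x4, takes a point from camera to tool coordinates, whose origin is the TCP and whose axes are the flange's). Camera axes: x right, y up, looking along -z (the intrinsics and any distortion apply to the point x, -y, -z); pixel columns grow to the right and rows downward; lengths in m; the calibration is good to about 2 mm. A picture is of the moment at which its call begins: read the wrist's pose just before it. camera_info takes no time and is no camera call.
- r.sign_off(): hands the job in, once; it reports no verdict.
The state is a dict: "clock": time; "qpos": joint angles; "qd": joint speeds; "joint_efforts": joint torques, N m; "eef_pos": TCP position; "ee_rot": TCP orientation; "ft_force": force on the tool from outside, world axes, zero at the start; "moment": the same for the moment, N m; "finger_gap": finger opening in m.
Only numpy, scipy, OpenCV 4.12 (cv2) and the standard library are available. Lean on these libraries where they do the work, as an engineer would, in place of code of your own. Each camera call takes 0.05 s, during which the arm holds its last target.

## Working session

There is one attempt and no reset: what is moved stays moved. The work goes in short steps, Python scripts to look and compute and a tool call to move; the robot and the scene stay as the last step left them, time stands still between calls to the robot, and variables do not carry over. Pictures are saved under pics/ and viewed, and the job is handed in when it is done.

Besides the shell and the picture viewer there is one more tool, called after "Emit:" by a JSON object that holds its "api" and its "payload", one argument or row to a line. play_rows: Moves the arm, as the interface text tells. Shift numbers are shares of 0.2 m and turn numbers shares of 45 degrees, none past 1 either way. Its arguments: {"type":"object","properties":{"claw":{"type":"array"},"dp":{"type":"array"},"turn":{"type":"array"},"squeeze":{"type":"number"}},"required":["claw","dp","turn"]}

```bash
ls; mkdir -p pics; python3 - <<'E'
from cell import state,cams,r
import cv2
s=state();print(s)
for n in ("side","top","wrist"):
    im=cams.camera(n);cv2.imwrite(f"pics/{n}0.png",im[:,:,::-1]);print(n,cams.camera_info(n))
E
```

```text
pics
{'clock': 0.0, 'qpos': array([-1.32709080e+00,  3.59521941e-01,  1.51139490e+00, -5.78053427e-05,
        1.27250163e+00, -1.15113368e-01]), 'qd': array([ 0.00089429, -0.00010508,  0.00057505,  0.00217471,  0.00092563,
        0.00157748]), 'joint_efforts': array([ 1.73151282e-03, -5.15373552e+01, -2.70726871e+01,  6.78375503e-02,
        3.50664044e-02, -1.48002882e-04]), 'eef_pos': array([ 0.21050252, -0.56114035,  0.2218138 ]), 'ee_rot': array([-9.09246873e-04,  9.83947316e-01,  1.78456841e-01, -8.62174257e-05]), 'ft_force': array([ 0.79676338, -0.29663464, -0.30591038]), 'moment': array([-0.04786293, -0.01399155,  0.02749824]), 'finger_gap': 0.08777143130808585}
side {'intrinsics': array([[387.07060268,   0.        , 324.50855812],
       [  0.        , 387.07060268, 195.38262792],
       [  0.        ,   0.        ,   1.        ]]), 'origin': array([0.36922694, 0.951352  , 0.60557987]), 'orientation': array([-0.1390931 , -0.06773074,  0.48729404,  0.85942433])}
top {'intrinsics': array([[429.75414354,   0.        , 320.42159359],
       [  0.        , 429.75414354, 198.85464376],
       [  0.        ,   0.        ,   1.        ]]), 'origin': array([0.55031029, 0.0582008 , 1.15420771]), 'orientation': array([-0.70479517, -0.01007262,  0.02861735,  0.70876184])}
wrist {'intrinsics': array([[343.29901017,   0.        , 319.0221936 ],
       [  0.        , 343.29901017, 200.66280179],
       [  0.        ,   0.        ,   1.        ]]), 'T_tool_cam': array([[ 4.58578254e-05,  9.59208659e-01,  2.82699040e-01,
         7.83165656e-02],
       [ 9.99999908e-01, -1.64689148e-04,  3.96582299e-04,
        -2.43999913e-04],
       [ 4.26962639e-04,  2.82698996e-01, -9.59208578e-01,
        -1.62013488e-01],
       [ 0.00000000e+00,  0.00000000e+00,  0.00000000e+00,
         1.00000000e+00]])}
```

View pics/top0.png

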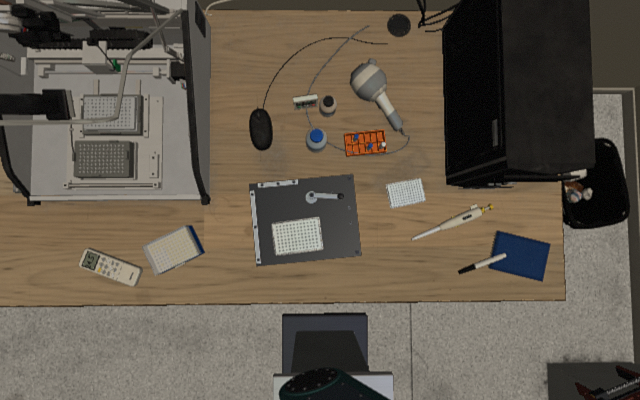

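View pics/side0.png

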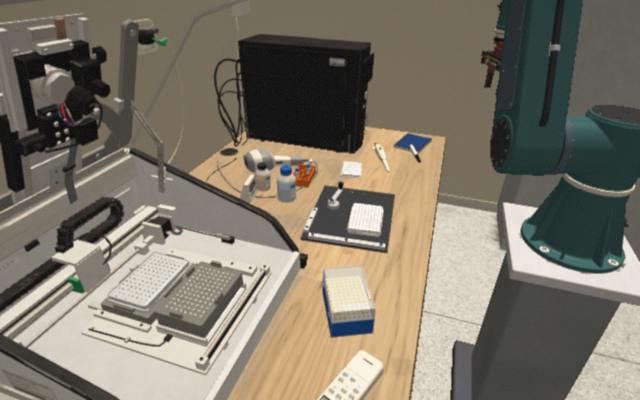

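```bash
python3 - <<'E'
import cv2
im=cv2.imread("pics/top0.png")[80:360,180:520]
cv2.imwrite("pics/top0z.png",cv2.resize(im,None,fx=2.1,fy=2.1,interpolation=cv2.INTER_CUBIC))
E
```

```text
(no output)
```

View pics/top0z.png

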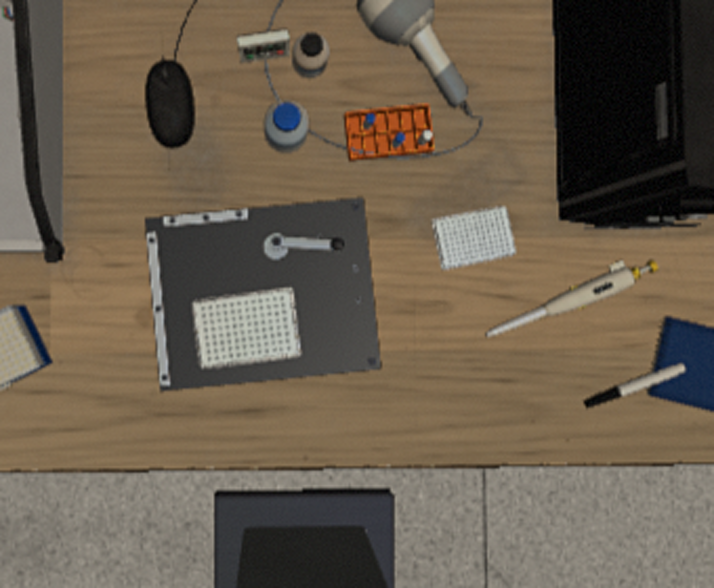

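The top view shows the deck at zoom corners (147,218), (362,198), (381,368) and (162,390). The large plate is at about (247,327), the clamp pivot at (275,245) and the grip at (338,243). The smaller look-alike plate is off the deck. Next I'll measure them.

```bash
cat > h.py <<'E'
import numpy as np,cv2
from scipy.spatial.transform import Rotation as R
from cell import state,cams,r
def RT(q): return R.from_quat([q[1],q[2],q[3],q[0]]).as_matrix()
def campose(n,s=None):
    i=cams.camera_info(n)
    if n!="wrist": return i["intrinsics"],RT(i["orientation"]),np.array(i["origin"])
    T=i["T_tool_cam"];Rt=RT(s["ee_rot"]);return i["intrinsics"],Rt@T[:3,:3],Rt@T[:3,3]+s["eef_pos"]
def cast(cp,px,z):
    K,Rc,o=cp;px=np.atleast_2d(px).astype(float)
    d=np.c_[(px[:,0]-K[0,2])/K[0,0],-(px[:,1]-K[1,2])/K[1,1],-np.ones(len(px))]@Rc.T
    return o+d*((z-o[2])/d[:,2])[:,None]
def proj(cp,P):
    K,Rc,o=cp;c=(np.atleast_2d(P)-o)@Rc
    return np.c_[K[0,0]*c[:,0]/-c[:,2]+K[0,2],K[1,1]*-c[:,1]/-c[:,2]+K[1,2]]
E
python3 - <<'E'
from h import *
im=cv2.imread("pics/top0.png");cp=campose("top")
g=im.max(2);x0,y0,x1,y1=235,165,370,275
def big(m,lo):
    m2=np.zeros_like(g);m2[y0:y1,x0:x1]=(m[y0:y1,x0:x1]*255).astype(np.uint8)
    cs,_=cv2.findContours(m2,cv2.RETR_EXTERNAL,cv2.CHAIN_APPROX_NONE)
    return [c for c in cs if cv2.contourArea(c)>lo]
hsv=cv2.cvtColor(im,cv2.COLOR_BGR2HSV)
print(hsv[230,340],hsv[235,290],hsv[215,253],hsv[195,300],hsv[150,420])
deck=(hsv[:,:,1]<60)
for c in big(deck,2000):
    W=cast(cp,c.reshape(-1,2),.01)[:,:2].astype(np.float32)
    rc=cv2.minAreaRect(W);print("deck",rc,cv2.boxPoints(rc))
pl=(g>130)
for c in big(pl,30):
    W=cast(cp,c.reshape(-1,2),.024)[:,:2].astype(np.float32)
    rc=cv2.minAreaRect(W);print("white",cv2.contourArea(c),c.reshape(-1,2).mean(0),rc)
E
```

```text
[30  4 70] [ 38  16 180] [ 30   5 157] [90  4 58] [ 17  85 114]
deck ((0.5587120056152344, 0.0708400085568428), (0.21907329559326172, 0.2795502543449402), 5.135129928588867) [[ 0.4371044   0.20025006]
 [ 0.4621256  -0.0781782 ]
 [ 0.6803196  -0.05857004]
 [ 0.6552984   0.21985821]]
white 278.5 [305.78947368 268.30143541] ((0.43340757489204407, 0.07556954026222229), (0.23254507780075073, 0.020823022350668907), 86.31221771240234)
white 38.5 [243.80487805 257.3902439 ] ((0.4605850279331207, 0.22718599438667297), (0.04975637048482895, 0.00928739458322525), 85.71772766113281)
white 1443.5 [297.20261438 235.86928105] ((0.5156567692756653, 0.09000752866268158), (0.08590059727430344, 0.12505841255187988), 7.106585502624512)
white 478.5 [363.56725146 220.26315789] ((0.5560964941978455, -0.08225531876087189), (0.03446001186966896, 0.13694772124290466), 89.37699890136719)
white 56.5 [324.7755102  195.30612245] ((0.6222691535949707, 0.016185086220502853), (0.05804498866200447, 0.01056687906384468), 89.68443298339844)
white 35.5 [309.97142857 197.74285714] ((0.6152132749557495, 0.05644308403134346), (0.027956172823905945, 0.018636271357536316), 44.65392303466797)
white 1190.5 [247.16190476 234.86349206] ((0.535803496837616, 0.21957316994667053), (0.19576670229434967, 0.06479603797197342), 0.2583746910095215)
white 36.0 [269.53333333 183.86666667] ((0.6519608497619629, 0.16212265193462372), (0.03409957140684128, 0.010559973306953907), 89.7783203125)
white 37.0 [285.46666667 182.13333333] ((0.6570788025856018, 0.12010160088539124), (0.034201592206954956, 0.01057950034737587), 89.78543090820312)
```

Emit:
{"api": "play_rows", "payload": {
  "claw": [0.4,0.4,0.4,0.4,0.4,0.4,0.4],
  "dp": [
    [0.82,-0.68,0],
    [0.82,-0.68,0],
    [0.82,-0.68,0],
    [0.82,-0.68,0],
    [0.82,-0.68,0],
    [0.82,-0.68,0],
    [0.82,-0.68,0]
  ],
  "turn": [-0.83,-0.83,-0.83,-0.83,-0.83,-0.83,-0.83]
}}

```text
clock: 0.73
eef_pos: [0.3172, -0.3745, 0.2226]
ee_rot: [-0.0, 0.874, 0.486, 0.0]
ft_force: [-0.4, -0.5, -0.9]
finger_gap: 0.0532
```

```bash
cat >> h.py <<'E'
C=np.array([.5587,.0708]);YB=5.1
def b2w(b): return C+R.from_euler('z',YB,degrees=True).as_matrix()[:2,:2]@np.array(b[:2])
def w2b(w):
    return (np.atleast_2d(w)[:,:2]-C)@R.from_euler('z',YB,degrees=True).as_matrix()[:2,:2]
def go(xyz,yaw=None):
    "print dp and turn to world xyz, tool-x yaw deg"
    s=state();Rt=RT(s["ee_rot"]);y0=np.degrees(np.arctan2(Rt[1,0],Rt[0,0]))
    d=Rt.T@(np.array(xyz)-s["eef_pos"])/.2
    print("t",round(s["clock"],2),"pos",s["eef_pos"].round(4),"base",w2b(s["eef_pos"]).round(4),"yaw",y0.round(2),"F",s["ft_force"].round(1),"gap",round(s["finger_gap"],4))
    print("dp",d.round(3),"turn",None if yaw is None else round(-((yaw-y0+180)%360-180)/45,3),"rows",np.linalg.norm(d)*.2/.0417)
E
python3 -c "
from h import *
go([.5262,-.0034,.12],95.1)"
```

```text
t 0.73 pos [ 0.3172 -0.3745  0.2226] base [[-0.2801 -0.4221]] yaw 58.14 F [-0.4 -0.5 -0.9] gap 0.0532
dp [ 2.127 -0.092  0.514] turn -0.821 rows 10.506154099417575
```

Emit:
{"api": "play_rows", "payload": {
  "claw": [0.4,0.4,0.4,0.4,0.4,0.4],
  "dp": [
    [1,-0.05,0],
    [1,-0.05,0],
    [1,-0.05,0],
    [1,-0.05,0],
    [1,-0.05,0],
    [1,-0.05,0]
  ],
  "turn": [-0.82,-0.82,-0.82,-0.82,-0.82,-0.82]
}}

```text
clock: 1.23
eef_pos: [0.4163, -0.1991, 0.2227]
ee_rot: [-0.0, 0.674, 0.739, 0.001]
ft_force: [-0.8, 0.2, 0.6]
finger_gap: 0.0529
```

```bash
python3 -c "
from h import *
go([.5262,-.0034,.2],95.1)"
```

```text
t 1.23 pos [ 0.4163 -0.1991  0.2227] base [[-0.1658 -0.2562]] yaw 95.21 F [-0.8  0.2  0.6] gap 0.0529
dp [0.925 0.636 0.116] turn 0.002 rows 5.410482647628587
```

Emit:
{"api": "play_rows", "payload": {
  "claw": [0.4,0.4,0.4,0.4,0.4,0.4,0.4],
  "dp": [
    [0.75,0.63,0],
    [0.75,0.63,0],
    [0.75,0.63,0],
    [0.75,0.63,0],
    [0.75,0.63,0],
    [0.75,0.63,0],
    [0.75,0.63,0]
  ],
  "turn": [0,0,0,0,0,0,0]
}}

```text
clock: 1.82
eef_pos: [0.5284, -0.043, 0.2223]
ee_rot: [0.0, 0.677, 0.736, -0.0]
ft_force: [-0.3, -1.6, -0.7]
finger_gap: 0.0527
```

```bash
python3 -c "
from h import *
go([.5262,-.0034,.1],95.1)
im=cams.camera('wrist');cv2.imwrite('pics/w1.png',im[:,:,::-1])"
```

```text
t 1.82 pos [ 0.5284 -0.043   0.2223] base [[-0.0403 -0.1106]] yaw 94.79 F [-0.3 -1.6 -0.7] gap 0.0527
dp [0.199 0.006 0.612] turn -0.007 rows 3.0840001871243925
```

View pics/w1.png

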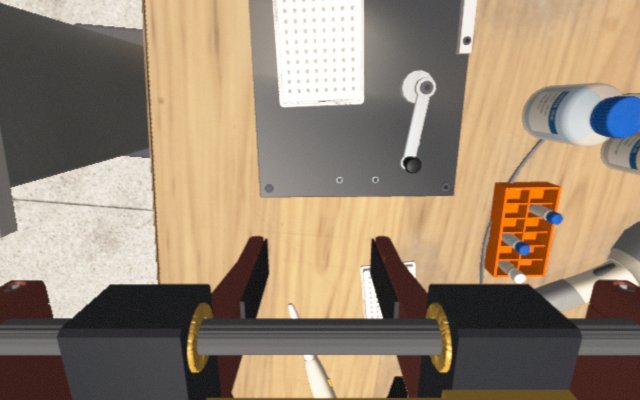

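The wrist view shows the plate's right end at rows 103–106 and columns 280–364. The pivot is at (426,87), the grip top at (411,165), and the deck's right corners at (262,196) and (455,196).

```bash
python3 -c "
from h import *
s=state();cp=campose('wrist',s)
w=cast(cp,[[262,196],[455,196]],.01);print(w.round(4),w2b(w).round(4))
print('plate',w2b(cast(cp,[[282,106],[364,103]],.024)).round(4),w2b(cast(cp,[[282,106],[364,103]],.012)).round(4),'pivot',w2b(cast(cp,[[427,87]],.03)).round(4),'grip top',w2b(cast(cp,[[411,162]],.051)).round(4))
"
```

```text
[[ 0.4657 -0.0757  0.01  ]
 [ 0.6833 -0.0576  0.01  ]] [[-0.1057 -0.1376]
 [ 0.1127 -0.1389]]
plate [[-0.0779 -0.0393]
 [ 0.0049 -0.0369]] [[-0.0792 -0.0395]
 [ 0.0064 -0.037 ]] pivot [[ 0.0654 -0.0221]] grip top [[ 0.0493 -0.0925]]
```

Emit:
{"api": "play_rows", "payload": {
  "claw": [0.4,0.4,0.4,0.4,0.4,0.4,0.4,0.4],
  "dp": [
    [0.15,0,0.2],
    [0.15,0,0.4],
    [0.15,0,0.6],
    [0.15,0,0.8],
    [0.15,0,0.9],
    [0.15,0,1],
    [0.15,0,1],
    [0.15,0,1]
  ],
  "turn": [0,0,0,0,0,0,0,0]
}}

```text
clock: 2.53
eef_pos: [0.5235, -0.0139, 0.0221]
ee_rot: [-0.001, 0.678, 0.735, -0.001]
ft_force: [-0.0, -0.6, 0.8]
finger_gap: 0.0525
```

```bash
python3 -c "
from h import *
b=b2w([-.038,-.002-.0105])
go([b[0],b[1],.017],95.1)
im=cams.camera('wrist');cv2.imwrite('pics/w2.png',im[:,:,::-1])"
```

```text
t 2.53 pos [ 0.5235 -0.0139  0.0221] base [[-0.0426 -0.0813]] yaw 94.65 F [-0.  -0.6  0.8] gap 0.0525
dp [0.344 0.02  0.026] turn -0.01 rows 1.657097292990318
```

View pics/w2.png

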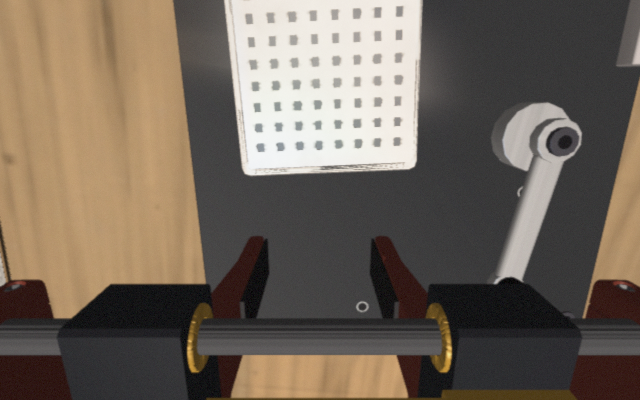

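Emit:
{"api": "play_rows", "payload": {
  "claw": [0.4,0.4,0.4,0.4,0.4,0.4,0.4,0.4,0.4,0.4,0.4,0.4],
  "dp": [
    [0.03,0.022,0.03],
    [0.08,0.022,0.03],
    [0.12,0.022,0.03],
    [0.14,0.022,0.03],
    [0.155,0.022,0.03],
    [0.17,0.022,0.03],
    [0.185,0.022,0.03],
    [0.2,0.022,0.03],
    [0.215,0.022,0.03],
    [0.23,0.022,0.03],
    [0.24,0.022,0.03],
    [0.24,0.022,0.03]
  ],
  "turn": [-0.01,-0.01,-0.01,-0.01,-0.01,-0.01,-0.01,-0.01,-0.01,-0.01,-0.01,-0.01]
}}

```text
clock: 3.58
eef_pos: [0.525, 0.0365, 0.0166]
ee_rot: [-0.0, 0.674, 0.739, 0.0]
ft_force: [-0.0, -0.6, 0.1]
finger_gap: 0.0528
```

```bash
python3 -c "
from h import *
b=b2w([-.038,-.002-.0105])
go([b[0],b[1],.016],95.1)
im=cams.camera('wrist');cv2.imwrite('pics/w3.png',im[:,:,::-1])"
```

```text
t 3.58 pos [0.525  0.0365 0.0166] base [[-0.0367 -0.0312]] yaw 95.27 F [-0.  -0.6  0.1] gap 0.0528
dp [ 0.094 -0.006  0.003] turn 0.004 rows 0.45005361989140463
```

View pics/w3.png

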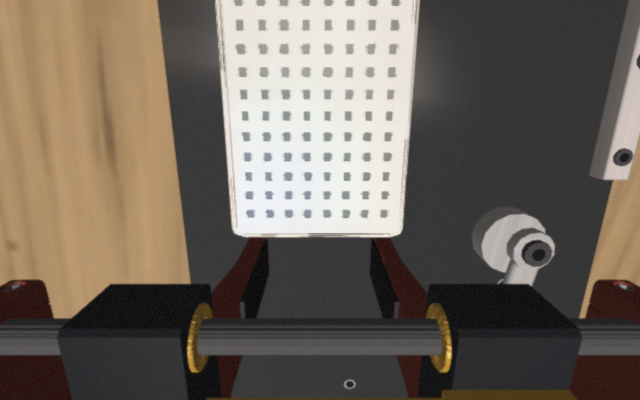

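Emit:
{"api": "play_rows", "payload": {
  "claw": [0.4,0.4,0.4,0.4,0.4,0.4,0.4,0.4],
  "dp": [
    [0.015,0,0],
    [0.03,0,0],
    [0.045,0,0],
    [0.06,0,0],
    [0.07,0,0],
    [0.08,0,0],
    [0.085,0,0],
    [0.085,0,0]
  ],
  "turn": [0,0,0,0,0,0,0,0]
}}

```text
clock: 4.3
eef_pos: [0.5235, 0.0533, 0.0167]
ee_rot: [-0.0, 0.674, 0.739, 0.0]
ft_force: [-0.9, -0.3, 0.2]
finger_gap: 0.0528
```

Emit:
{"api": "play_rows", "payload": {
  "claw": [0.4,0.4,0.4],
  "dp": [
    [0.005,0,0],
    [0.008,0,0],
    [0.01,0,0]
  ],
  "turn": [0,0,0]
}}

```text
clock: 4.55
eef_pos: [0.5234, 0.055, 0.0167]
ee_rot: [-0.0, 0.674, 0.739, 0.0]
ft_force: [0.2, -0.4, -0.3]
finger_gap: 0.0525
```

```bash
python3 -c "
from h import *
b=b2w([-.038,-.002-.0105])
go([b[0],b[1],.016],95.1)
for n in ('wrist','top'):
  im=cams.camera(n);cv2.imwrite('pics/%s4.png'%n,im[:,:,::-1])"
```

```text
t 4.55 pos [0.5234 0.055  0.0167] base [[-0.0366 -0.0126]] yaw 95.25 F [ 0.2 -0.4 -0.3] gap 0.0525
dp [ 0.001 -0.007  0.004] turn 0.003 rows 0.03793395023773585
```

View pics/wrist4.png

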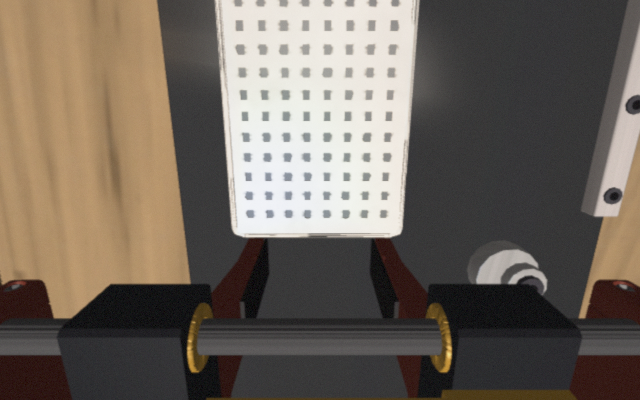

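Not yet in contact with the stop, as there is no force. I'll keep going in small steps.

Emit:
{"api": "play_rows", "payload": {
  "claw": [0.4,0.4,0.4],
  "dp": [
    [0.005,0,0],
    [0.01,0,0],
    [0.01,0,0]
  ],
  "turn": [0,0,0]
}}

```text
clock: 4.9
eef_pos: [0.5233, 0.0557, 0.0167]
ee_rot: [0.001, 0.674, 0.739, -0.001]
ft_force: [0.9, -7.5, -1.3]
finger_gap: 0.0527
```

Emit:
{"api": "play_rows", "payload": {
  "claw": [0.4,0.4,0.4],
  "dp": [
    [0.005,0,0],
    [0.01,0,0],
    [0.01,0,0]
  ],
  "turn": [0,0,0]
}}

```text
clock: 5.15
eef_pos: [0.5234, 0.0559, 0.0168]
ee_rot: [0.002, 0.673, 0.74, -0.002]
ft_force: [0.3, -16.5, 0.3]
finger_gap: 0.0528
```

Contact with the left stop is firm at 16 N. Next I'll back off, lift and turn for the rear push.

Emit:
{"api": "play_rows", "payload": {
  "claw": [0.4,0.4,0.4,0.4,0.4,0.4],
  "dp": [
    [-0.05,0,0],
    [-0.12,0,0],
    [-0.12,0,-0.2],
    [-0.12,0,-0.4],
    [-0.12,0,-0.4],
    [-0.12,0,-0.4]
  ],
  "turn": [0,0,0,0,0,0]
}}

```text
clock: 5.65
eef_pos: [0.5273, 0.0349, 0.0988]
ee_rot: [0.002, 0.674, 0.739, 0.002]
ft_force: [0.2, -0.4, -0.5]
finger_gap: 0.0525
```

```bash
python3 -c "
from h import *
b=b2w([-.120,.062])
go([b[0],b[1],.098],5.1)"
```

```text
t 5.65 pos [0.5273 0.0349 0.0988] base [[-0.0344 -0.033 ]] yaw 95.24 F [ 0.2 -0.4 -0.5] gap 0.0525
dp [ 0.476 -0.427  0.002] turn 2.003 rows 3.0660676066206363
```

Emit:
{"api": "play_rows", "payload": {
  "claw": [0.2,0.2,0.2,0.2,0.2,0.2,0.2,0.2],
  "dp": [
    [0.47,-0.42,0],
    [0.47,-0.42,0],
    [0.47,-0.42,0],
    [0.47,-0.42,0],
    [0.47,-0.42,0],
    [0.47,-0.42,0],
    [0.47,-0.42,0],
    [0.47,-0.42,0]
  ],
  "turn": [1,1,1,1,1,1,1,1]
}}

```text
clock: 6.32
eef_pos: [0.4316, 0.1211, 0.0955]
ee_rot: [-0.001, 0.906, 0.424, -0.001]
ft_force: [-0.7, -0.6, -0.1]
finger_gap: 0.0703
```

Emit:
{"api": "play_rows", "payload": {
  "claw": [0.2,0.2,0.2,0.2,0.2,0.2,0.2,0.2],
  "dp": [
    [0,0,0],
    [0,0,0],
    [0,0,0],
    [0,0,0],
    [0,0,0],
    [0,0,0],
    [0,0,0],
    [0,0,0]
  ],
  "turn": [1,1,1,1,1,1,1,1]
}}

```text
clock: 6.98
eef_pos: [0.4321, 0.1209, 0.0958]
ee_rot: [-0.0, 0.999, 0.046, -0.001]
ft_force: [-0.7, 0.6, 0.6]
finger_gap: 0.0704
```

```bash
python3 -c "
from h import *
b=b2w([-.120,.062])
go([b[0],b[1],.0165],5.1)
im=cams.camera('wrist');cv2.imwrite('pics/w5.png',im[:,:,::-1])"
```

```text
t 6.98 pos [0.4321 0.1209 0.0958] base [[-0.1217  0.0611]] yaw 5.28 F [-0.7  0.6  0.6] gap 0.0704
dp [ 0.009 -0.004  0.397] turn 0.004 rows 1.9026185009523577
```

View pics/w5.png

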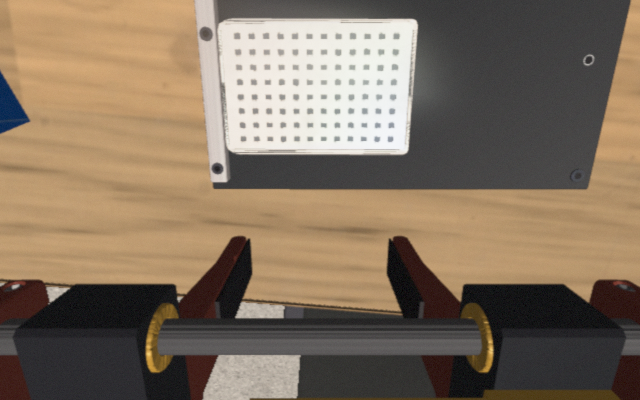

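Emit:
{"api": "play_rows", "payload": {
  "claw": [0.2,0.2,0.2,0.2,0.2,0.2],
  "dp": [
    [0,0,0.12],
    [0,0,0.24],
    [0,0,0.34],
    [0,0,0.38],
    [0,0,0.395],
    [0,0,0.395]
  ],
  "turn": [0,0,0,0,0,0]
}}

```text
clock: 7.53
eef_pos: [0.4324, 0.1209, 0.0172]
ee_rot: [-0.0, 0.999, 0.046, -0.001]
ft_force: [-0.4, -0.5, -0.5]
finger_gap: 0.0701
```

Emit:
{"api": "play_rows", "payload": {
  "claw": [0.2,0.2,0.2,0.2,0.2,0.2,0.2,0.2,0.2,0.2,0.2,0.2],
  "dp": [
    [0.02,0,0],
    [0.04,0,0],
    [0.06,0,0],
    [0.08,0,0],
    [0.1,0,0],
    [0.12,0,0],
    [0.14,0,0],
    [0.16,0,0],
    [0.18,0,0],
    [0.2,0,0],
    [0.21,0,0],
    [0.21,0,0]
  ],
  "turn": [0,0,0,0,0,0,0,0,0,0,0,0]
}}

```text
clock: 8.53
eef_pos: [0.4755, 0.1249, 0.0177]
ee_rot: [-0.0, 0.999, 0.046, 0.0]
ft_force: [-0.9, 0.6, -0.7]
finger_gap: 0.0704
```

```bash
python3 -c "
from h import *
b=b2w([.0005,.062])
go([b[0],b[1],.0165],5.1)
im=cams.camera('wrist');cv2.imwrite('pics/w6.png',im[:,:,::-1])"
```

```text
t 8.53 pos [0.4755 0.1249 0.0177] base [[-0.078   0.0612]] yaw 5.26 F [-0.9  0.6 -0.7] gap 0.0704
dp [ 0.393 -0.003  0.006] turn 0.003 rows 1.8836920929093086
```

View pics/w6.png

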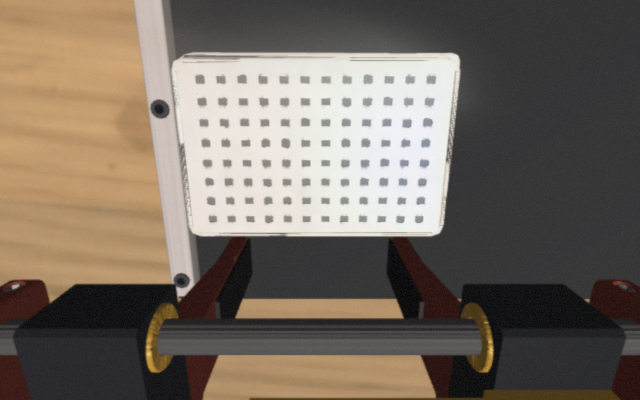

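The fingers are on the front edge (row 235) and the plate is along the left bar. I'll push on.

Emit:
{"api": "play_rows", "payload": {
  "claw": [0.2,0.2,0.2,0.2,0.2,0.2,0.2,0.2,0.2,0.2,0.2,0.2],
  "dp": [
    [0.02,0,0],
    [0.04,0,0],
    [0.06,0,0],
    [0.08,0,0],
    [0.1,0,0],
    [0.12,0,0],
    [0.14,0,0],
    [0.16,0,0],
    [0.18,0,0],
    [0.2,0,0],
    [0.21,0,0],
    [0.21,0,0]
  ],
  "turn": [0,0,0,0,0,0,0,0,0,0,0,0]
}}

```text
clock: 9.58
eef_pos: [0.5175, 0.1287, 0.0177]
ee_rot: [-0.0, 0.999, 0.046, 0.0]
ft_force: [0.5, -0.6, -0.3]
finger_gap: 0.0704
```

Emit:
{"api": "play_rows", "payload": {
  "claw": [0.2,0.2,0.2,0.2,0.2,0.2,0.2,0.2,0.2,0.2,0.2],
  "dp": [
    [0.02,0,0],
    [0.04,0,0],
    [0.06,0,0],
    [0.08,0,0],
    [0.1,0,0],
    [0.12,0,0],
    [0.13,0,0],
    [0.14,0,0],
    [0.15,0,0],
    [0.155,0,0],
    [0.155,0,0]
  ],
  "turn": [0,0,0,0,0,0,0,0,0,0,0]
}}

```text
clock: 10.5
eef_pos: [0.5478, 0.1315, 0.0177]
ee_rot: [-0.0, 0.999, 0.046, 0.0]
ft_force: [-0.4, 0.3, -0.9]
finger_gap: 0.0702
```

```bash
python3 -c "
from h import *
b=b2w([.0005,.062])
go([b[0],b[1],.0165],5.1)
im=cams.camera('wrist');cv2.imwrite('pics/w7.png',im[:,:,::-1])"
```

```text
t 10.5 pos [0.5478 0.1315 0.0177] base [[-0.0055  0.0615]] yaw 5.26 F [-0.4  0.3 -0.9] gap 0.0702
dp [ 0.03  -0.003  0.006] turn 0.004 rows 0.14732389058425446
```

View pics/w7.png

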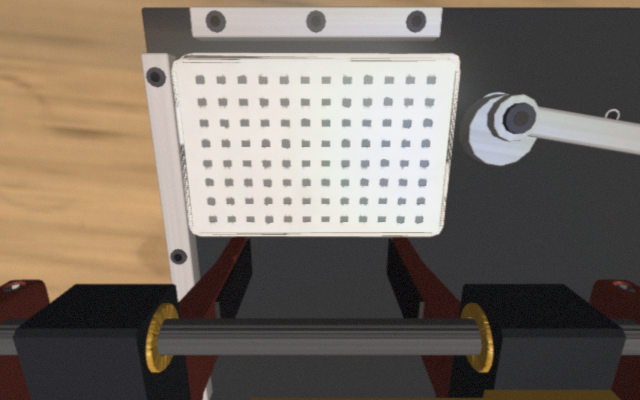

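Emit:
{"api": "play_rows", "payload": {
  "claw": [0.2,0.2,0.2,0.2,0.2],
  "dp": [
    [0.008,0,0],
    [0.016,0,0],
    [0.022,0,0],
    [0.026,0,0],
    [0.026,0,0]
  ],
  "turn": [0,0,0,0,0]
}}

```text
clock: 10.97
eef_pos: [0.5529, 0.132, 0.0177]
ee_rot: [-0.0, 0.999, 0.046, 0.0]
ft_force: [0.3, 0.1, 0.3]
finger_gap: 0.0706
```

Emit:
{"api": "play_rows", "payload": {
  "claw": [0.2,0.2,0.2],
  "dp": [
    [0.005,0,0],
    [0.01,0,0],
    [0.01,0,0]
  ],
  "turn": [0,0,0]
}}

```text
clock: 11.22
eef_pos: [0.5541, 0.1321, 0.0176]
ee_rot: [-0.0, 0.999, 0.046, -0.001]
ft_force: [-1.5, -0.2, 1.1]
finger_gap: 0.0706
```

Emit:
{"api": "play_rows", "payload": {
  "claw": [0.2,0.2,0.2],
  "dp": [
    [0.005,0,0],
    [0.01,0,0],
    [0.01,0,0]
  ],
  "turn": [0,0,0]
}}

```text
clock: 11.47
eef_pos: [0.5542, 0.1321, 0.0174]
ee_rot: [0.0, 0.999, 0.046, -0.002]
ft_force: [-5.3, -1.2, 4.1]
finger_gap: 0.0704
```

Emit:
{"api": "play_rows", "payload": {
  "claw": [0.2,0.2,0.2],
  "dp": [
    [0.005,0,0],
    [0.01,0,0],
    [0.01,0,0]
  ],
  "turn": [0,0,0]
}}

```text
clock: 11.72
eef_pos: [0.5542, 0.1321, 0.0171]
ee_rot: [0.0, 0.999, 0.046, -0.004]
ft_force: [-9.6, -0.6, 6.9]
finger_gap: 0.0702
```

```bash
python3 -c "
from h import *
b=b2w([.0005,.062])
go([b[0],b[1],.0165],5.1)
im=cams.camera('wrist');cv2.imwrite('pics/w8.png',im[:,:,::-1])"
```

```text
t 11.72 pos [0.5542 0.1321 0.0171] base [[0.0009 0.0615]] yaw 5.26 F [-9.6 -0.6  6.9] gap 0.0702
dp [-0.002 -0.003  0.003] turn 0.004 rows 0.020948556630757616
```

View pics/w8.png

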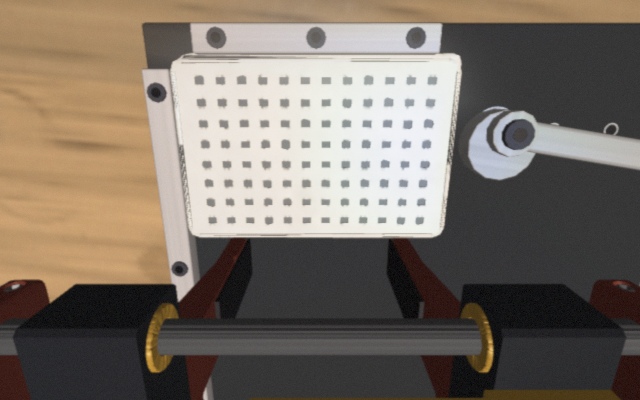

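The plate is against both bars (rear contact at about row 54, left bar at columns 172–190). Next I'll back off and go to the clamp.

Emit:
{"api": "play_rows", "payload": {
  "claw": [0.2,0.2,0.2,0.2,0.2,0.2,0.2],
  "dp": [
    [-0.05,0,0],
    [-0.1,0,0],
    [-0.1,0,-0.2],
    [-0.1,0,-0.4],
    [-0.1,0,-0.55],
    [-0.1,0,-0.55],
    [-0.1,0,-0.55]
  ],
  "turn": [0,0,0,0,0,0,0]
}}

```text
clock: 12.35
eef_pos: [0.5404, 0.1309, 0.1298]
ee_rot: [-0.0, 0.999, 0.046, 0.003]
ft_force: [-0.6, 0.1, -0.5]
finger_gap: 0.0706
```

```bash
python3 -c "
from h import *
b=b2w([.090,-.104])
go([b[0],b[1],.125],175)
for n in ('wrist','top'):
  im=cams.camera(n);cv2.imwrite('pics/%s9.png'%n,im[:,:,::-1])"
```

```text
t 12.35 pos [0.5404 0.1309 0.1298] base [[-0.0129  0.0615]] yaw 5.26 F [-0.6  0.1 -0.5] gap 0.0706
dp [0.512 0.829 0.027] turn -3.772 rows 4.674294037119913
```

View pics/wrist9.png

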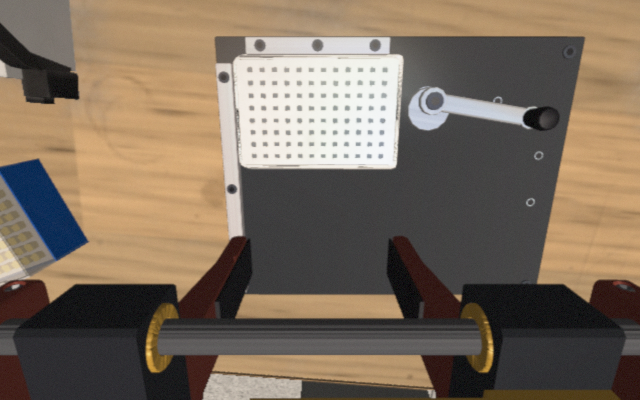

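```bash
python3 -c "
from h import *
s=state();cp=campose('wrist',s)
print('deck',w2b(cast(cp,[[216,38],[584,38]],.01)).round(4))
print('grip',w2b(cast(cp,[[546,117]],.051)).round(4),'pivot',w2b(cast(cp,[[433,100]],.033)).round(4))
print('plate top corners',w2b(cast(cp,[[235,56],[404,56],[397,168],[241,168]],.024)).round(4))
im=cv2.imread('pics/wrist9.png')[20:190,200:420];cv2.imwrite('pics/w9z.png',cv2.resize(im,None,fx=3.4,fy=3.4,interpolation=cv2.INTER_CUBIC))
"
```

```text
deck [[ 0.1064  0.1389]
 [ 0.1071 -0.1346]]
grip [[ 0.0519 -0.0909]] pivot [[ 0.0626 -0.0194]]
plate top corners [[0.0925 0.1224]
 [0.0928 0.0014]
 [0.0115 0.001 ]
 [0.0111 0.1231]]
```

View pics/w9z.png

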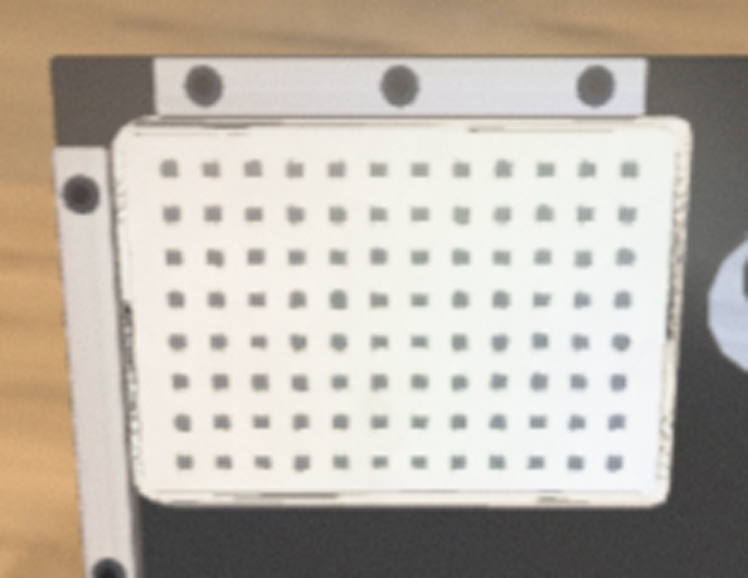

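Plate is flush on both bars. The grip is at base (0.052, -0.093), a clamp value of about 1.43. Next I'll move over to the far side of the grip, turning as I go with the fingers closed.

Emit:
{"api": "play_rows", "payload": {
  "claw": [1,1,1,1,1,1,1],
  "dp": [
    [0.51,0.83,0],
    [0.51,0.83,0],
    [0.51,0.83,0],
    [0.51,0.83,0],
    [0.51,0.83,0],
    [0.51,0.83,0],
    [0.51,0.83,0]
  ],
  "turn": [-1,-1,-1,-1,-1,-1,-1],
  "squeeze": 10
}}

```text
clock: 13.03
eef_pos: [0.6553, -0.0273, 0.1248]
ee_rot: [-0.001, 0.905, 0.426, -0.001]
ft_force: [0.2, 0.2, 0.6]
finger_gap: 0.027
```

Emit:
{"api": "play_rows", "payload": {
  "claw": [1,1,1,1,1,1,1],
  "dp": [
    [0,0,0],
    [0,0,0],
    [0,0,0],
    [0,0,0],
    [0,0,0],
    [0,0,0],
    [0,0,0]
  ],
  "turn": [-1,-1,-1,-1,-1,-1,-1]
}}

```text
clock: 13.62
eef_pos: [0.6538, -0.0251, 0.1249]
ee_rot: [-0.002, 0.672, 0.741, -0.001]
ft_force: [-0.1, 0.4, -0.7]
finger_gap: 0.0005
```

Emit:
{"api": "play_rows", "payload": {
  "claw": [1,1,1,1,1,1,1],
  "dp": [
    [0,0,0],
    [0,0,0],
    [0,0,0],
    [0,0,0],
    [0,0,0],
    [0,0,0],
    [0,0,0]
  ],
  "turn": [-1,-1,-1,-1,-1,-1,-1]
}}

```text
clock: 14.2
eef_pos: [0.6538, -0.0251, 0.1249]
ee_rot: [-0.002, 0.337, 0.942, -0.0]
ft_force: [-0.6, 0.3, -0.1]
finger_gap: 0.0009
```

Emit:
{"api": "play_rows", "payload": {
  "claw": [1,1,1,1,1,1,1],
  "dp": [
    [0,0,0],
    [0,0,0],
    [0,0,0],
    [0,0,0],
    [0,0,0],
    [0,0,0],
    [0,0,0]
  ],
  "turn": [-0.75,-0.75,-0.75,-0.75,-0.75,-0.75,-0.75]
}}

```text
clock: 14.78
eef_pos: [0.6543, -0.0251, 0.1257]
ee_rot: [-0.002, 0.054, 0.999, 0.0]
ft_force: [-0.6, -0.1, -0.8]
finger_gap: 0.0003
```

```bash
python3 -c "
from h import *
b=b2w([.090,-.101])
go([b[0],b[1],.034],175)
print(state()['qpos'].round(2))
for n in ('wrist',):
  im=cams.camera(n);cv2.imwrite('pics/%s10.png'%n,im[:,:,::-1])"
```

```text
t 14.78 pos [ 0.6543 -0.0251  0.1257] base [[ 0.0867 -0.104 ]] yaw 173.84 F [-0.6 -0.1 -0.8] gap 0.0003
dp [-0.015  0.018  0.458] turn -0.026 rows 2.200763085927195
[-0.14  0.53  1.48  0.    1.13 -1.61]
```

View pics/wrist10.png

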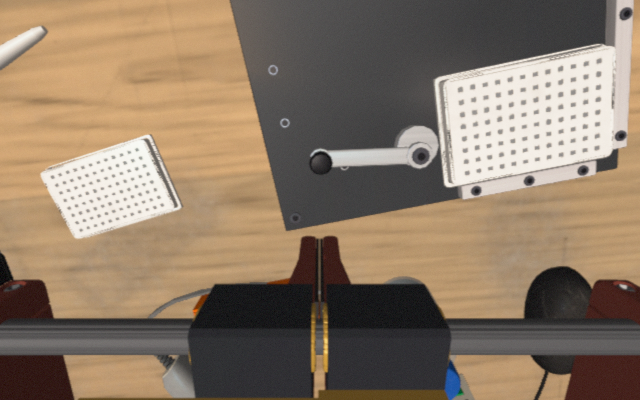

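The grip at (320,160) is aligned with the fingers. The vial tray's front lies just behind, so I'll descend slightly closer to the grip.

Emit:
{"api": "play_rows", "payload": {
  "claw": [1,1,1,1,1,1],
  "dp": [
    [0.03,0,0.1],
    [0.03,0,0.2],
    [0.03,0,0.3],
    [0.03,0,0.4],
    [0.03,0,0.455],
    [0.03,0,0.455]
  ],
  "turn": [0,0,0,0,0,0]
}}

```text
clock: 15.33
eef_pos: [0.647, -0.0243, 0.0336]
ee_rot: [-0.003, 0.053, 0.999, 0.0]
ft_force: [-0.7, 0.0, 0.2]
finger_gap: 0.0007
```

```bash
python3 -c "
from h import *
b=b2w([.070,-.101])
go([b[0],b[1],.034],175)
for n in ('wrist',):
  im=cams.camera(n);cv2.imwrite('pics/%s11.png'%n,im[:,:,::-1])"
```

```text
t 15.33 pos [ 0.647  -0.0243  0.0336] base [[ 0.0795 -0.1026]] yaw 173.92 F [-0.7  0.   0.2] gap 0.0007
dp [ 0.048 -0.001 -0.002] turn -0.024 rows 0.23202586620149765
```

View pics/wrist11.png

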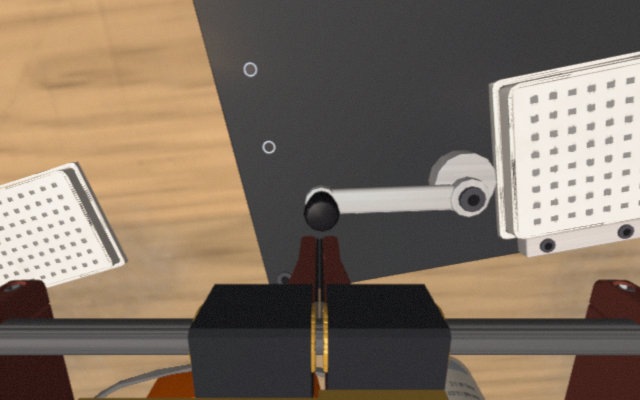

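```bash
cat >> h.py <<'E'
def swing(vs,off=.0185):
    s=state();Rt=RT(s["ee_rot"]);y0=np.degrees(np.arctan2(Rt[1,0],Rt[0,0]))
    print("t",round(s["clock"],2),"base",w2b(s["eef_pos"]).round(4),"yaw",y0.round(2),"z",s["eef_pos"][2].round(4),"F",s["ft_force"].round(1))
    D=[];T=[]
    for v in vs:
        th=np.pi+v;u=np.array([np.cos(th),np.sin(th)]);t=np.array([np.sin(th),-np.cos(th)])
        w=b2w(np.array([.063,-.0233])+.075*u-off*t);yaw=np.degrees(np.arctan2(t[1],t[0]))+YB
        d=Rt.T@(np.array([w[0],w[1],.034])-s["eef_pos"])/.2
        D.append(d.round(3).tolist());T.append(round(-((yaw-y0+180)%360-180)/45,3))
    print(D);print(T)
E
python3 -c "
from h import *
swing(np.linspace(1.46,1.0,11))"
```

```text
t 15.38 base [[ 0.0807 -0.1028]] yaw 173.94 z 0.0352 F [0.6 0.1 0.2]
[[0.04, 0.007, 0.006], [0.057, 0.002, 0.006], [0.074, -0.003, 0.006], [0.092, -0.006, 0.006], [0.109, -0.009, 0.006], [0.127, -0.011, 0.006], [0.144, -0.013, 0.007], [0.162, -0.013, 0.007], [0.18, -0.013, 0.007], [0.198, -0.012, 0.007], [0.215, -0.01, 0.007]]
[np.float64(-0.107), np.float64(-0.048), np.float64(0.01), np.float64(0.069), np.float64(0.127), np.float64(0.186), np.float64(0.244), np.float64(0.303), np.float64(0.362), np.float64(0.42), np.float64(0.479)]
```

Emit:
{"api": "play_rows", "payload": {
  "claw": [1,1,1,1,1,1,1,1,1,1,1,1],
  "dp": [
    [0.02,0,0],
    [0.04,0,0],
    [0.057,0,0],
    [0.074,-0.003,0],
    [0.092,-0.006,0],
    [0.109,-0.009,0],
    [0.127,-0.011,0],
    [0.144,-0.013,0],
    [0.162,-0.013,0],
    [0.18,-0.013,0],
    [0.198,-0.012,0],
    [0.215,-0.01,0]
  ],
  "turn": [0,0,0,0.01,0.07,0.13,0.19,0.24,0.3,0.36,0.42,0.48]
}}

```text
clock: 16.38
eef_pos: [0.6069, -0.0223, 0.0376]
ee_rot: [0.001, 0.24, 0.971, 0.0]
ft_force: [0.9, 0.5, 0.4]
finger_gap: 0.0007
```

```bash
python3 -c "
from h import *
swing(np.linspace(.97,.5,12))
im=cams.camera('wrist');cv2.imwrite('pics/w12.png',im[:,:,::-1])"
```

```text
t 16.38 base [[ 0.0397 -0.097 ]] yaw 152.24 z 0.0376 F [0.9 0.5 0.4]
[[0.02, -0.005, 0.018], [0.036, -0.008, 0.018], [0.052, -0.01, 0.018], [0.069, -0.012, 0.018], [0.085, -0.013, 0.018], [0.102, -0.014, 0.018], [0.118, -0.013, 0.018], [0.135, -0.012, 0.018], [0.151, -0.011, 0.018], [0.167, -0.008, 0.018], [0.184, -0.005, 0.018], [0.2, -0.001, 0.018]]
[np.float64(0.035), np.float64(0.089), np.float64(0.144), np.float64(0.198), np.float64(0.252), np.float64(0.307), np.float64(0.361), np.float64(0.416), np.float64(0.47), np.float64(0.524), np.float64(0.579), np.float64(0.633)]
```

View pics/w12.png

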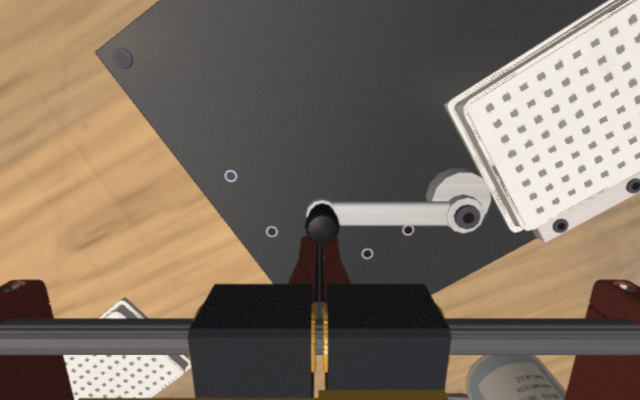

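Working well; the handle follows and the grip is centred on the fingers at (321,222). Continuing.

Emit:
{"api": "play_rows", "payload": {
  "claw": [1,1,1,1,1,1,1,1,1,1,1,1],
  "dp": [
    [0.02,-0.005,0.01],
    [0.036,-0.008,0.015],
    [0.052,-0.01,0.015],
    [0.069,-0.012,0.015],
    [0.085,-0.013,0.015],
    [0.102,-0.014,0.015],
    [0.118,-0.013,0.015],
    [0.135,-0.012,0.015],
    [0.151,-0.011,0.015],
    [0.167,-0.008,0.015],
    [0.184,-0.005,0.015],
    [0.2,-0.001,0.015]
  ],
  "turn": [0.03,0.09,0.14,0.2,0.25,0.31,0.36,0.42,0.47,0.52,0.58,0.63]
}}

```text
clock: 17.43
eef_pos: [0.571, -0.0038, 0.0339]
ee_rot: [0.0, 0.47, 0.883, 0.0]
ft_force: [0.3, 0.2, -0.6]
finger_gap: 0.0002
```

```bash
python3 -c "
from h import *
swing(np.linspace(.5,.1,11))
im=cams.camera('wrist');cv2.imwrite('pics/w13.png',im[:,:,::-1])"
```

```text
t 17.43 base [[ 0.0056 -0.0754]] yaw 123.94 z 0.0339 F [ 0.3  0.2 -0.6]
[[-0.001, 0.002, -0.0], [0.014, -0.002, -0.0], [0.029, -0.005, -0.0], [0.044, -0.007, -0.0], [0.06, -0.008, -0.0], [0.075, -0.009, -0.0], [0.09, -0.009, -0.0], [0.106, -0.009, -0.0], [0.121, -0.008, -0.0], [0.137, -0.007, -0.0], [0.152, -0.004, -0.0]]
[np.float64(0.004), np.float64(0.055), np.float64(0.106), np.float64(0.157), np.float64(0.208), np.float64(0.259), np.float64(0.31), np.float64(0.361), np.float64(0.412), np.float64(0.463), np.float64(0.514)]
```

View pics/w13.png

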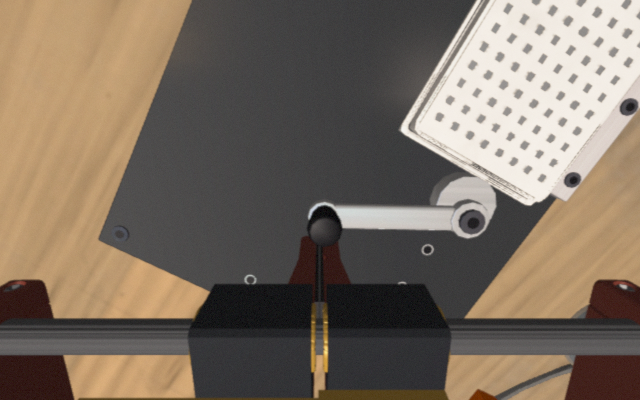

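Emit:
{"api": "play_rows", "payload": {
  "claw": [1,1,1,1,1,1,1,1,1,1,1],
  "dp": [
    [0.014,-0.002,0],
    [0.029,-0.005,0],
    [0.044,-0.007,0],
    [0.06,-0.008,0],
    [0.075,-0.009,0],
    [0.09,-0.009,0],
    [0.106,-0.009,0],
    [0.121,-0.008,0],
    [0.137,-0.007,0],
    [0.152,-0.004,0],
    [0.152,-0.004,0]
  ],
  "turn": [0.05,0.11,0.16,0.21,0.26,0.31,0.36,0.41,0.46,0.51,0.51]
}}

```text
clock: 18.4
eef_pos: [0.553, 0.021, 0.0338]
ee_rot: [0.0, 0.635, 0.772, -0.0]
ft_force: [-0.1, -1.5, 0.4]
finger_gap: 0.0003
```

```bash
python3 -c "
from h import *
swing(np.linspace(.1,-.04,8))
im=cams.camera('wrist');cv2.imwrite('pics/w14.png',im[:,:,::-1])"
```

```text
t 18.4 base [[-0.0101 -0.0491]] yaw 101.11 z 0.0338 F [-0.1 -1.5  0.4]
[[-0.0, 0.002, -0.001], [0.007, -0.0, -0.001], [0.015, -0.002, -0.001], [0.022, -0.003, -0.001], [0.03, -0.004, -0.001], [0.037, -0.005, -0.001], [0.045, -0.006, -0.001], [0.053, -0.007, -0.001]]
[np.float64(0.006), np.float64(0.032), np.float64(0.057), np.float64(0.083), np.float64(0.108), np.float64(0.134), np.float64(0.159), np.float64(0.185)]
```

View pics/w14.png

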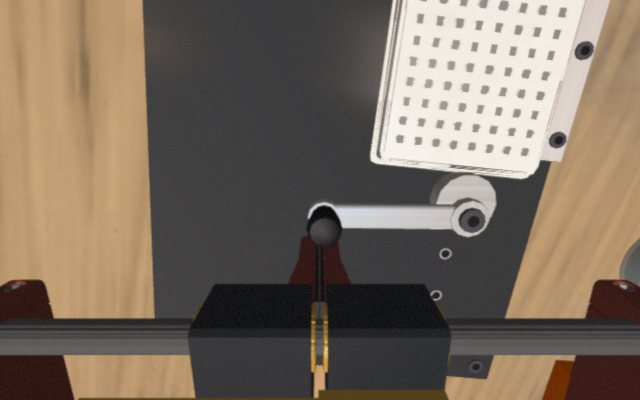

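Emit:
{"api": "play_rows", "payload": {
  "claw": [1,1,1,1,1,1],
  "dp": [
    [0.007,0,0],
    [0.015,-0.002,0],
    [0.022,-0.003,0],
    [0.03,-0.004,0],
    [0.035,-0.005,0],
    [0.035,-0.005,0]
  ],
  "turn": [0.03,0.06,0.08,0.11,0.13,0.13]
}}

```text
clock: 18.95
eef_pos: [0.5505, 0.0276, 0.0336]
ee_rot: [-0.0, 0.674, 0.739, -0.0]
ft_force: [-0.7, -2.9, 0.2]
finger_gap: 0.0003
```

Emit:
{"api": "play_rows", "payload": {
  "claw": [1,1,1],
  "dp": [
    [0.005,0,0],
    [0.01,0,0],
    [0.01,0,0]
  ],
  "turn": [0,0,0]
}}

```text
clock: 19.2
eef_pos: [0.5507, 0.0286, 0.0337]
ee_rot: [0.0, 0.673, 0.739, -0.001]
ft_force: [-1.7, -7.2, 1.6]
finger_gap: -0.0001
```

Emit:
{"api": "play_rows", "payload": {
  "claw": [1,1,1],
  "dp": [
    [0.005,0,0],
    [0.01,0,0],
    [0.01,0,0]
  ],
  "turn": [0,0,0]
}}

```text
clock: 19.45
eef_pos: [0.5506, 0.029, 0.0337]
ee_rot: [0.001, 0.673, 0.74, -0.002]
ft_force: [-1.2, -14.4, -0.2]
finger_gap: 0.0007
```

Emit:
{"api": "play_rows", "payload": {
  "claw": [1,1,1,1],
  "dp": [
    [0.005,0,0],
    [0.01,0,0],
    [0.015,0,0],
    [0.015,0,0]
  ],
  "turn": [0,0,0,0]
}}

```text
clock: 19.78
eef_pos: [0.5506, 0.0296, 0.0338]
ee_rot: [0.003, 0.672, 0.74, -0.003]
ft_force: [-2.2, -25.6, 0.9]
finger_gap: 0.0004
```

Emit:
{"api": "play_rows", "payload": {
  "claw": [1,1,1,1,1,1,1,1],
  "dp": [
    [-0.05,0,0],
    [-0.12,0,0],
    [-0.25,0,-0.2],
    [-0.4,0,-0.4],
    [-0.4,0,-0.6],
    [-0.4,0,-0.8],
    [-0.4,0,-0.8],
    [-0.4,0,-0.8]
  ],
  "turn": [0,0,0,0,0,0,0,0]
}}

```text
clock: 20.45
eef_pos: [0.5608, -0.0455, 0.1976]
ee_rot: [0.003, 0.674, 0.739, 0.003]
ft_force: [-0.5, -0.0, -0.0]
finger_gap: 0.0003
```

```bash
python3 -c "
from h import *
s=state();print(s['clock'],s['ft_force'],s['eef_pos'])
for n in ('wrist','top','side'):
  im=cams.camera(n);cv2.imwrite('pics/%s15.png'%n,im[:,:,::-1])
im=cv2.imread('pics/top15.png')[80:360,180:520]
cv2.imwrite('pics/top15z.png',cv2.resize(im,None,fx=2.1,fy=2.1,interpolation=cv2.INTER_CUBIC))"
```

```text
20.45 [-0.53267891 -0.04814601 -0.01393368] [ 0.56076966 -0.04548469  0.197607  ]
```

View pics/wrist15.png

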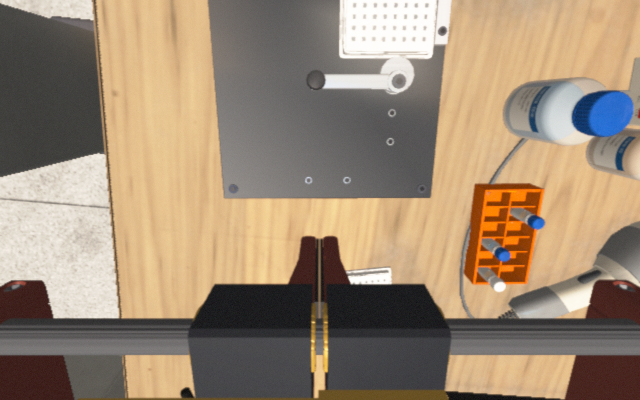

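View pics/top15z.png

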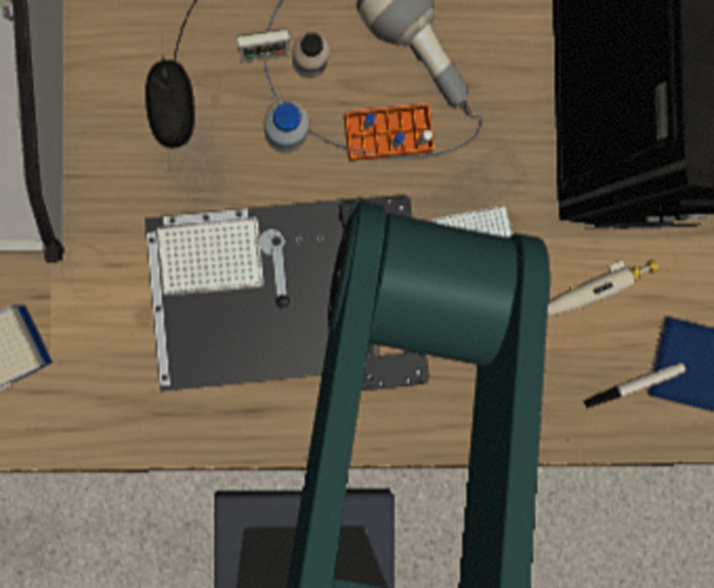

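Handle is beside the plate's right end and the plate is in the corner. Now I'll check the angle and the flushness numerically.

```bash
python3 -c "
from h import *
s=state();cp=campose('wrist',s)
d=w2b(cast(cp,[[225,197],[430,197]],.01));print(d.round(4))
g=w2b(cast(cp,[[316,78]],.051))[0];p=w2b(cast(cp,[[399,79]],.033))[0]
print(g,p,'v',np.degrees(np.arctan2(*(g-p)[::-1]))%360-180, 'base edge', np.degrees(np.arctan2(*(d[1]-d[0])[::-1])))
tp=campose('top');im=cv2.imread('pics/top15.png')
g=w2b(cast(tp,[[180+282/2.1,80+301/2.1]],.051))[0];p=w2b(cast(tp,[[180+272/2.1,80+240/2.1]],.035))[0];print(g,p,np.degrees(np.arctan2(*(g-p)[::-1]))%360-180)
im=cv2.imread('pics/wrist15.png')[0:110,290:470];cv2.imwrite('pics/w15z.png',cv2.resize(im,None,fx=4.4,fy=4.4,interpolation=cv2.INTER_CUBIC))
im=cv2.imread('pics/side15.png')[150:270,280:420];cv2.imwrite('pics/s15z.png',cv2.resize(im,None,fx=4.4,fy=4.4,interpolation=cv2.INTER_CUBIC))
"
```

```text
[[-0.1102 -0.134 ]
 [ 0.1033 -0.1331]]
[-0.01496895 -0.01905677] [ 0.0580988  -0.01860034] v 0.35790599070597295 base edge 0.23776498448627642
[-0.01300998 -0.02455445] [ 0.06344379 -0.01951641] 3.7701463470094723
```

View pics/w15z.png

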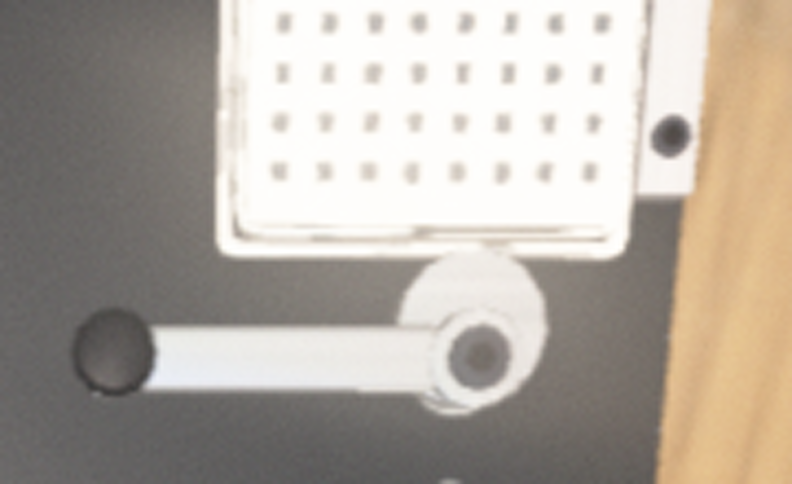

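View pics/s15z.png

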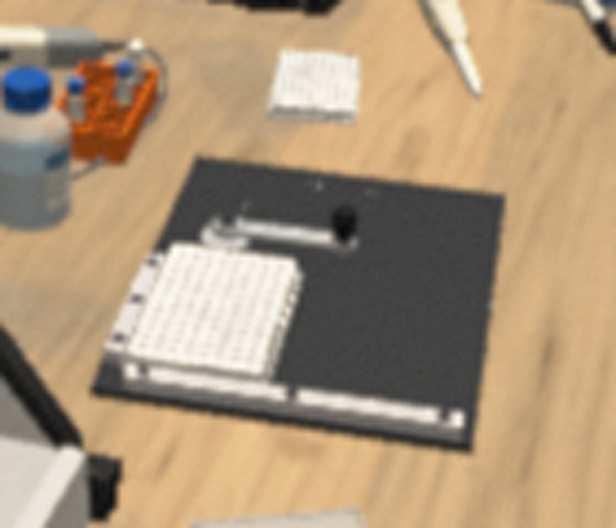

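The handle is parallel to the plate's edge (about 0.1–0.4°) and the disc is on the plate. I'll take one more look at the stop corner from above.

Emit:
{"api": "play_rows", "payload": {
  "claw": [1,1,1,1,1,1],
  "dp": [
    [0.2,0,0],
    [0.4,0.1,0],
    [0.5,0.2,0],
    [0.5,0.25,0],
    [0.5,0.25,0],
    [0.5,0.25,0]
  ],
  "turn": [0,0,0,0,0,0]
}}

```text
clock: 21.1
eef_pos: [0.5971, 0.059, 0.1915]
ee_rot: [-0.001, 0.673, 0.739, -0.001]
ft_force: [-0.5, 0.1, -0.4]
finger_gap: 0.0005
```

```bash
python3 -c "
from h import *
s=state()
im=cams.camera('wrist')[:,:,::-1];cv2.imwrite('pics/w16.png',im)
z=im[0:190,230:450];cv2.imwrite('pics/w16z.png',cv2.resize(z,None,fx=3.1,fy=3.1,interpolation=cv2.INTER_CUBIC))
"
```

```text
(no output)
```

View pics/w16z.png

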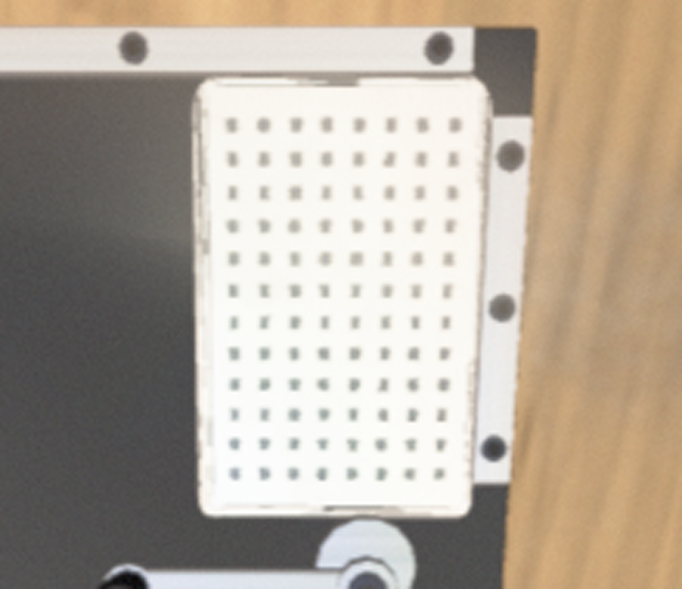

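```bash
python3 -c "
from h import *
s=state();cp=campose('wrist',s);print(cp[2],w2b(cp[2]))
im=cv2.imread('pics/w16.png')
for c in (305,325,345,365,375): print(c,im[15:32,c].mean(1).round().astype(int))
for rr in (60,90,120,140): print(rr,im[rr,375:400].mean(1).round().astype(int))
print(w2b(cast(cp,[[340,22.8]],.02)),w2b(cast(cp,[[340,24.5]],.024)),w2b(cast(cp,[[340,166]],.024)))
z=im[0:60,280:400];cv2.imwrite('pics/w16y.png',cv2.resize(z,None,fx=6.5,fy=6.5,interpolation=cv2.INTER_NEAREST))
"
```

```text
[0.59094657 0.13620637 0.35390454] [[0.03793316 0.06228089]]
305 [227 226 225 224 227 229 229 221 169 164 220 243 216 239 245 245 245]
325 [228 227 226 227 229 230 229 219 170 161 194 230 210 239 245 244 245]
345 [230 230 227 229 230 230 230 221 168 148 177 198 194 238 245 246 246]
365 [228 228 228 229 231 232 232 223 167 151 197 240 237 244 245 246 246]
375 [121 129 160 191 224 231 232 222 164 144 189 238 234 243 244 244 244]
60 [198 202 228 242 245 245 245 245 244 228 198 174 184 222 228 229 228 231
 230 231 230 229 228 229 227]
90 [246 247 247 248 247 248 247 246 235 209 191 213 231 231 232 232 233 233
 233 232 232 229 224 191 151]
120 [249 249 248 249 248 240 223 212 178 189 228 235 236 235 236 237 235 236
 233 233 229 200 161 168 167]
140 [250 249 249 249 247 244 232 186 191 232 237 233 213 180 177 188 220 231
 234 232 208 164 151 142 137]
[[0.0547326 0.1273036]] [[0.05455834 0.1251866 ]] [[0.05707158 0.00055832]]
```

View pics/w16y.png

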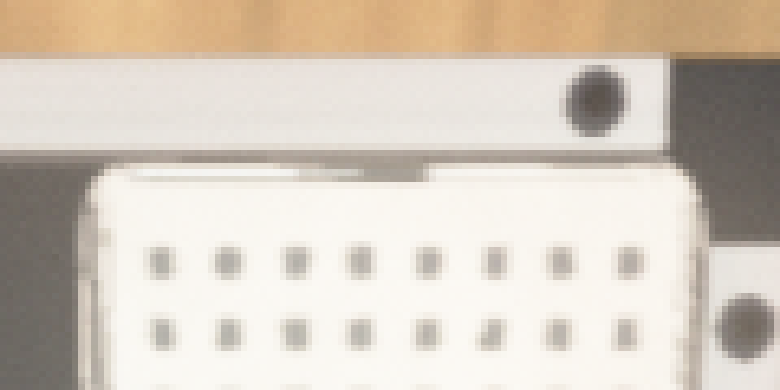

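```bash
python3 -c "
from h import *
print(state()['clock'],state()['ft_force'].round(1));print(r.sign_off())"
```

```text
21.15 [-0.3  0.2 -0.6]
the job is handed in; nothing more can be done
None
```

I pushed the plate into the corner of the two stop bars and swung the cam clamp shut. The job was handed in at 21.2 s with the arm clear of everything, and no verdict is reported.

- **Pushes:** The plate went left along the deck until it met the left stop at 16 N. It then went rearward with two fingertips until it met the rear stop at about 10 N.
- **Clamp:** I pushed the handle round by its grip from about 1.43 rad to its end stop, with a final push of about 26 N. The largest force I read was about 26 N.
- **Handle angle:** The wrist camera puts it within about 0.4° of shut. The coarser top camera, reading hand-picked pixels, gave 3.8°. I trusted the wrist view and the hard stop.
- **Plate position:** Its edges run parallel to both bars and the disc bears on its right end. The last picture shows a dark band of 1–2 pixels (about 1–2 mm) between the plate's top edge and each bar. I read this as the plate's inset top edge and the bar's inner face rather than a gap, because the contact forces and the clamp squeeze support that. The pictures alone could not rule out a gap below about 1 mm.
- **Surroundings:** The bottle, vial tray and pipette look unmoved in the before and after top views. The tip box is mostly outside the view I compared.

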